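# Date-code the olive tubs

## Task

Date-code the lidded olive tubs: with the marking head still parked, set every tub upright into a pocket of the sliding tray (any pocket, one tub each), then lift the head's knob out of the parking notch and drop it into the working notch farthest from you, with no tub under the head's tip yet. Then slide the tray by its post so that each tub in turn, from the shortest to the tallest, stands still for a second with its lid centred under the head's tip, which marks it without touching. Finally put the head back in its parking notch, leave the tubs seated in the tray, and leave everything else on the counter where it is.

Things in the scene. Friction and masses are not known exactly. Their poses are not given: they have to be found in the camera images.
- tub_38: lidded round tub 38 mm tall: body 52 mm in diameter, olive below and cream above, white lid 56 mm in diameter forming its top 10 mm; 88 g, heavier below. Origin at the centre of its underside, z up when upright. Either all four tubs are there or one of the four is missing.
- tub_48: lidded round tub 48 mm tall: body 52 mm in diameter, olive below and cream above, white lid 56 mm in diameter forming its top 10 mm; 98 g, heavier below. Origin at the centre of its underside, z up when upright. Either all four tubs are there or one of the four is missing.
- tub_58: lidded round tub 58 mm tall: body 52 mm in diameter, olive below and cream above, white lid 56 mm in diameter forming its top 10 mm; 108 g, heavier below. Origin at the centre of its underside, z up when upright. Either all four tubs are there or one of the four is missing.
- tub_68: lidded round tub 68 mm tall: body 52 mm in diameter, olive below and cream above, white lid 56 mm in diameter forming its top 10 mm; 118 g, heavier below. Origin at the centre of its underside, z up when upright. Either all four tubs are there or one of the four is missing.
- pocket_0 (a point): square pocket of the tray, 60 x 60 mm with bevelled edges and 18 mm deep, one tub each; this point is the centre of the pocket's floor (34 mm above the counter), z up, x and y along the slides. Far left pocket. (Seen from the robot; the handle is on the right.) The four pockets are 85 mm apart centre to centre along both slides.
- pocket_1 (a point): square pocket of the tray, 60 x 60 mm with bevelled edges and 18 mm deep, one tub each; this point is the centre of the pocket's floor (34 mm above the counter), z up, x and y along the slides. Far right pocket. (Seen from the robot; the handle is on the right.) The four pockets are 85 mm apart centre to centre along both slides.
- pocket_2 (a point): square pocket of the tray, 60 x 60 mm with bevelled edges and 18 mm deep, one tub each; this point is the centre of the pocket's floor (34 mm above the counter), z up, x and y along the slides. Near left pocket. (Seen from the robot; the handle is on the right.) The four pockets are 85 mm apart centre to centre along both slides.
- pocket_3 (a point): square pocket of the tray, 60 x 60 mm with bevelled edges and 18 mm deep, one tub each; this point is the centre of the pocket's floor (34 mm above the counter), z up, x and y along the slides. Near right pocket. (Seen from the robot; the handle is on the right.) The four pockets are 85 mm apart centre to centre along both slides.
- tray_handle (a point): upright black post, 18 mm wide, on an ear at the right of the tray, 135 mm from its centre, from 41 to 94 mm above the counter; this point is on its axis, 82 mm up. x and y are the slide directions. The white tray (180 x 180 mm, top 52 mm up) rides on two crossed slides and stays where left; moving the post moves it (1.5 N).
- tray (a joint): tray along the station's x (away from the robot), -0.055 to 0.055 m; 0 is the middle.
- saddle (a joint): tray along the station's y (to the robot's left), -0.055 to 0.055 m; 0 is the middle. With both at 0 the tray's centre is right below the head's tip when the head is in its working notch, and each pocket is 42.5 mm off to a corner.
- head_tip (a point): tip of the marking head: the dark nozzle below a white 36 mm box on an arm that reaches from the rail on the left towards the tray. The tip is 125 mm above the counter (23 mm above the lid of the tallest tub in a pocket), the arm is 145 to 159 mm and the white box's top 196 mm above the counter.
- knob (a point): the head's lift knob: black upright cylinder, 26 mm wide, 30 mm tall, over the rail; this point is its middle, 205 mm above the counter when down in a notch, straight above it. 10 mm of free height below it, then a 34 x 44 mm plate. Lifting it (3 to 4 N, sprung down) draws its cross pin out of the notched bar; the head then slides along the rail with it (1 N). Let go over a notch it springs down.
- lift (a joint): height of the lift knob: 0 down in a notch, 0.0165 when the pin rides on top of the bar between notches, 0.022 fully up (stop).
- head (a joint): place of the head along the rail: 0 parking notch (nearest the robot), 0.075 middle notch, 0.15 working notch (farthest). The pin has 2 to 3 mm of play in a notch.
- notch_0 (a point): floor of the parking notch, nearest the robot, in the bar's top edge, 129 mm above the counter; notches are 16 mm wide, 16.5 mm deep; x points along the rail away from the robot. The knob stands straight above the notch it is in.
- notch_2 (a point): floor of the working notch, farthest from the robot; as notch_0.
- jar: bystander, not to be disturbed: glass jar of peppers, 68 mm wide, 105 mm tall; origin at its underside.
- can: bystander, not to be disturbed: can, 72 mm wide, 90 mm tall; origin at its underside.
- olive_bowl: bystander, not to be disturbed: bowl of olives, 100 mm wide, 52 mm tall; origin at its underside.
- spoon: bystander, not to be disturbed: metal spoon lying flat, 170 mm long; origin at its middle, on the counter.
- lid_stack: bystander, not to be disturbed: stack of four spare white lids, 68 mm wide, 26 mm tall; origin at its underside.
- price_stand: bystander, not to be disturbed: small price card stand, 70 mm wide, 60 mm tall; origin at its underside.
- mill: bystander, not to be disturbed: wooden pepper mill, 54 mm wide, 140 mm tall; origin at its underside.
Mind the look-alikes: they are no part of the job. Leave any red or yellow look-alike of the tub_48 alone.

How it is judged:
By the outcome, as a careful person would: the job done as asked, in the order asked, and still so for the second after the job is handed in, with the robot touching nothing.
Of tub_38, tub_48, tub_58, tub_68 only 3 to 4 are there at a start; the rules pass over those that are not, and their reading is None.
At some moment in a run one of tub_38, tub_48, tub_58 may be knocked a few centimetres aside while the robot is not near it.
Once in a run the grip may slacken for a moment while it holds something.
It also fails if it takes over 208 s, if anything falls off the work surface, if the arm or the gripper's body presses on something with over 40 N, if the wrist force passes 120 N, or if a joint passes its speed limit or range.

## Robot

A 6-joint arm with a two-finger parallel gripper is mounted at the origin on the work surface. World frame = base frame: x ahead of the robot, y to its left, z up, the work surface at z = 0. Lengths are in m, angles in rad, forces in N, time in s.
With the tool pointing down it reaches from about 0.25 to 0.725 m from the base axis. Payload 4 kg.
Tool frame: the origin (TCP) lies at the very end of the fingers, on their centre line; the grasp point (between the pads) lies 19 mm behind it; z points along the fingers, y is the line along which they close (so a half turn about z gives the same grasp; the last joint's range is limited). The gripper opens to 85 mm and grips with 20 to 120 N. Pads are 22 mm wide; open, the fingers measure 114 mm over their backs; the gripper's body (76 mm by 85 mm) begins 54 mm behind the grasp point. The pads swing forward as they close: fully open they stand 13 mm farther back than shut.
Start: joints at [-1.14, 0.241, 0.005, 1.335, 0, 1.571], TCP at [0.209, -0.454, 0.231] pointing down, gripper open.
Joint ranges: [-2.72, 2.72], [-1.05, 1.87], [-1.09, 1.28], [-1.99, 2.15], [-1.42, 1.44], [-3.14, 3.14]. Speed limits (rad/s): [2.79, 2.79, 3.14, 3.14, 3.14, 3.14].

## Interface

Orientations are given as a unit quaternion [x, y, z, w].
In Python, from plant import ctrl gives the robot as it stands. Calls block until the motion is done:
- ctrl.movep(position, orientation): joint-space move of the TCP to a pose.
- ctrl.movel(position, orientation=None, max_speed=0.15, threshold=None): straight line of the TCP; orientation=None keeps the orientation; max_speed is the mean speed in m/s. With threshold (N) it stops when the force on the tool has changed by that much, and returns True; else False.
- ctrl.goto_joints(angles): joint-space move.
- ctrl.gripper_to(opening, newtons=None): finger opening in m; newtons is the grip in N (None keeps the last); returns when the fingers have stopped.
- ctrl.hold(seconds).
- ctrl.inverse_kinematics(position, orientation): joint angles nearest the present ones, or None.
- ctrl.read_camera(name): name is "side" or "top"; returns a dict with "image" (480x640x3 uint8, blue, green, red), "range_z" (480x640 float32, m along the optical axis (not along the pixel's ray), 0 where there is no reading), "vfov" (degrees; the focal length in pixels is half the picture's height over the tangent of half this angle, whatever the lens; pixels are square), "cx", "cy" (the principal point, pixels), "k1" (the pictures are not rectified: a ray, as slopes to the right and down, at radius r is drawn at 1 + k1 r^2 times it, then the intrinsics apply), "extrinsics" (4x4, takes a point from world to camera coordinates). Camera axes: x right, y down, z forward; pixel columns grow to the right and rows downward; lengths in m; the calibration is good to about 2 mm. A picture is of the moment at which its call begins.
A pose or a line that the arm cannot do raises ctrl.MotionError and nothing moves.
- ctrl.hand_in(): hands the job in; it is judged then, once.
Readings, each from a call of its own:
- ctrl.get_clock(): time.
- ctrl.get_qpos(): joint angles.
- ctrl.get_joint_vel(): joint speeds.
- ctrl.get_tau(): joint torques, N m.
- ctrl.get_tcp_pos(): TCP position.
- ctrl.get_orientation(): TCP orientation.
- ctrl.get_ft_force(): force on the tool from outside, world axes, zero at the start.
- ctrl.get_wrist_torque(): the same for the moment, N m.
- ctrl.get_opening(): finger opening in m.
- ctrl.get_gripper_force(): force on a finger pad.
Only numpy, scipy, OpenCV 4.12 (cv2) and the standard library are available. Lean on these libraries where they do the work, as an engineer would, in place of code of your own. Each camera call takes 0.05 s, during which the arm holds its last target. There are 200 camera calls.

## Working session

There is one attempt and no reset: what is moved stays moved. The work goes in short steps, each a Python script; the robot and the scene stay as the last script left them, time stands still between calls to the robot, and variables do not carry over. Pictures are saved under pics/ and viewed, at most 14 in all, crops included, and the job is handed in when it is done.

```bash
ls; mkdir -p pics; cat > h.py <<'E'
import numpy as np, cv2
from plant import ctrl
def cam(n):
    d=ctrl.read_camera(n); h=d["image"].shape[0]
    d["f"]=h/2/np.tan(np.radians(d["vfov"])/2); d["E"]=np.array(d["extrinsics"]); return d
def ray(d,u,v):
    xd=np.array([(u-d["cx"])/d["f"],(v-d["cy"])/d["f"]]); x=xd.copy()
    for _ in range(20): x=xd/(1+d["k1"]*(x@x))
    R,t=d["E"][:3,:3],d["E"][:3,3]
    return -R.T@t, R.T@np.array([x[0],x[1],1.])
def onz(d,u,v,z):
    o,r=ray(d,u,v); return o+r*(z-o[2])/r[2]
def pt(d,u,v):
    o,r=ray(d,u,v); return o+r*d["range_z"][int(v),int(u)]
def proj(d,p):
    c=d["E"][:3,:3]@np.array(p)+d["E"][:3,3]; x=c[:2]/c[2]; x=x*(1+d["k1"]*(x@x))
    return x*d["f"]+[d["cx"],d["cy"]]
def cloud(d):
    h,w=d["range_z"].shape
    K=np.array([[d["f"],0,d["cx"]],[0,d["f"],d["cy"]],[0,0,1.]])
    uv=np.stack(np.meshgrid(np.arange(w),np.arange(h)),-1).reshape(-1,2).astype(float)
    xd=(uv-[d["cx"],d["cy"]])/d["f"]; x=xd.copy()
    for _ in range(20): x=xd/(1+d["k1"]*(x**2).sum(1,keepdims=True))
    z=d["range_z"].reshape(-1,1); c=np.hstack([x*z,z])
    R,t=d["E"][:3,:3],d["E"][:3,3]
    return ((c-t)@R).reshape(h,w,3)
def save(d,n): cv2.imwrite(f"pics/{n}.png",d["image"])
E
python3 - <<'E'
from h import *
for n in("side","top"):
    d=cam(n); save(d,n+"0"); print(n,d["f"],d["cx"],d["cy"],d["k1"],(-d["E"][:3,:3].T@d["E"][:3,3]).round(3),d["E"][:3,:3].round(2).tolist(),(d["range_z"]>0).mean())
print(ctrl.get_clock(),ctrl.get_orientation(),ctrl.get_opening())
E
```

```text
pics
side 588.0255841531731 311.4747723245881 233.40170030918023 -0.1329580453722922 [0.388 0.868 1.116] [[-0.98, -0.2, -0.01], [-0.14, 0.72, -0.68], [0.14, -0.66, -0.74]] 0.995771484375
top 500.64517651323433 317.39562334503296 244.16242122343562 -0.07440048558241233 [ 0.425 -0.013  1.284] [[0.03, -1.0, 0.01], [-0.99, -0.03, -0.12], [0.12, -0.01, -0.99]] 0.9961328125
0.1 [ 9.76884287e-01  2.13766650e-01 -2.04300490e-04 -9.30995378e-04] 0.08554030911781864
```

View pics/top0.png

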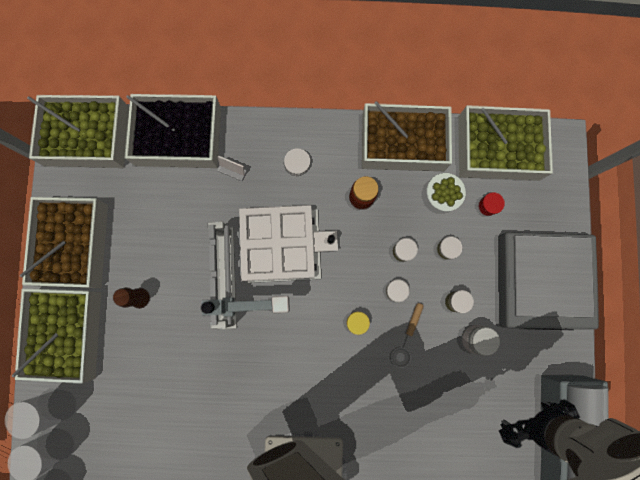

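View pics/side0.png

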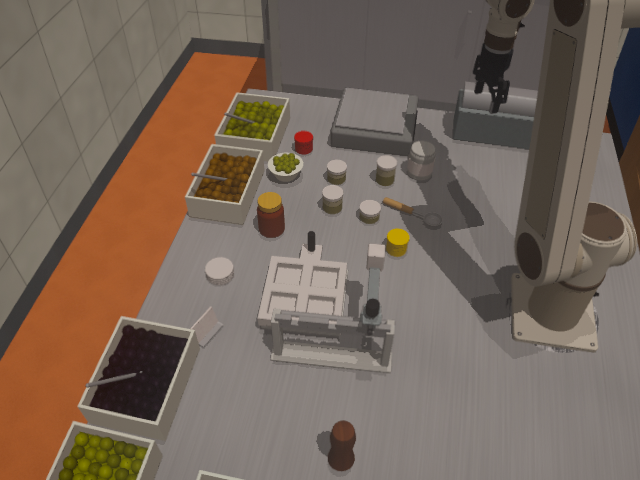

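The top view shows four white-lidded tubs at about (405,249), (451,247), (398,290) and (461,301). The lid stack at (297,161) and the yellow (358,323) and red (491,204) look-alikes are to be left alone. The tray centre is at (277,243), the handle post at (331,239), and the knob at (208,307) is parked at the near end of the rail. Next I measure all of these.

```bash
cat >> h.py <<'E'
def lids(d,C=None):
    """white lids on counter/tray: list of (x,y,z,diam,u,v)"""
    C=cloud(d) if C is None else C
    hsv=cv2.cvtColor(d["image"],cv2.COLOR_BGR2HSV)
    return C,hsv
E
python3 - <<'E'
from h import *
d=cam("top"); C,hsv=lids(d)
# tubs
for (u,v) in [(405,249),(451,247),(398,290),(461,301),(297,161),(358,323),(491,204),(484,341),(364,192),(447,192)]:
    z0=np.median(C[v-3:v+4,u-3:u+4,2])
    m=(abs(C[...,2]-z0)<0.006).astype(np.uint8); m[:max(0,v-25)]=0;m[v+25:]=0;m[:,:u-25]=0;m[:,u+25:]=0
    n,l,s,c=cv2.connectedComponentsWithStats(m)
    P=C[l==l[v,u]]; 
    print((u,v),'z%.4f'%z0,'ctr',onz(d,*c[l[v,u]],z0)[:2].round(4),'ext',np.ptp(P[:,0]).round(3),np.ptp(P[:,1]).round(3),hsv[v,u])
# knob & tray
for name,(zlo,zhi),(u0,u1,v0,v1) in [("knobtop",(.212,.228),(190,230,290,325)),("boxtop",(.185,.205),(260,300,285,325)),("post",(.085,.1),(315,350,225,255)),("traytop",(.045,.058),(225,325,195,290))]:
    m=np.zeros(C.shape[:2],np.uint8); S=C[v0:v1,u0:u1,2]; m[v0:v1,u0:u1]=(S>zlo)&(S<zhi)
    n,l,s,c=cv2.connectedComponentsWithStats(m); k=1+s[1:,4].argmax(); P=C[l==k]
    r=cv2.minAreaRect((P[:,:2]*1000).astype(np.float32))
    print(name,s[k,4],P.mean(0).round(4),P[:,2].min().round(3),P[:,2].max().round(3),'rect',r)
D=cam("side"); CC=cloud(D)
for (u,v) in [(336,165),(386,162),(332,192),(370,208),(373,302),(312,235),(375,250)]: print((u,v),CC[v,u].round(4))
E
```

```text
(405, 249) z0.0570 ctr [ 0.566  -0.2398] ext 0.053 0.055 [ 20  21 185]
(451, 247) z0.0473 ctr [ 0.5754 -0.3537] ext 0.054 0.056 [ 19  19 187]
(398, 290) z0.0372 ctr [ 0.4648 -0.2233] ext 0.053 0.056 [ 18  20 190]
(461, 301) z0.0685 ctr [ 0.4421 -0.3757] ext 0.054 0.056 [ 17  22 189]
(297, 161) z0.0254 ctr [ 0.5879 -0.0251] ext 2.115 2.938 [ 17  22 182]
(358, 323) z0.0480 ctr [ 0.3829 -0.125 ] ext 0.051 0.055 [ 25 163 191]
(491, 204) z0.0471 ctr [ 0.6937 -0.4641] ext 0.055 0.058 [  1 196 156]
(484, 341) z0.0899 ctr [ 0.3482 -0.4267] ext 0.062 0.066 [20 16 95]
(364, 192) z0.1044 ctr [ 0.7056 -0.1314] ext 0.058 0.056 [ 19 145 181]
(447, 192) z0.0507 ctr [ 0.7179 -0.3437] ext 0.072 0.08 [ 31 145 102]
knobtop 111 [0.4126 0.2122 0.2187] 0.213 0.224 rect ((413.0041809082031, 212.62803649902344), (23.205310821533203, 23.23636817932129), 1.3218493461608887)
boxtop 277 [0.4228 0.0578 0.1951] 0.188 0.201 rect ((423.20269775390625, 58.063499450683594), (34.542720794677734, 35.11683654785156), 1.590329885482788)
post 43 [ 0.5842 -0.0521  0.0934] 0.087 0.099 rect ((584.11474609375, -51.87034606933594), (14.92335033416748, 14.699612617492676), 4.570687770843506)
traytop 2937 [0.5732 0.0829 0.0513] 0.045 0.058 rect ((573.9566040039062, 82.78654479980469), (180.68783569335938, 180.7679901123047), 4.445165157318115)
(336, 165) [ 0.5782 -0.3558  0.0515]
(386, 162) [ 0.4429 -0.3733  0.0703]
(332, 192) [ 0.5677 -0.2342  0.0635]
(370, 208) [ 0.4642 -0.216   0.0425]
(373, 302) [0.4124 0.2096 0.2197]
(312, 235) [ 0.5829 -0.0493  0.0925]
(375, 250) [0.4265 0.0604 0.197 ]
```

Four tubs are present and all upright: tub_58 (0.566,-0.240), tub_48 (0.575,-0.354), tub_38 (0.465,-0.223) and tub_68 (0.442,-0.376). The heights fit. The station is turned about 4.4°. The tubs go in ring order 38→p3, 48→p1, 58→p0, 68→p2, so each later shift runs along one slide. I start with tub_68.

```bash
cat >> h.py <<'E'
TH=np.radians(4.4); XS=np.array([np.cos(TH),np.sin(TH)]); YS=np.array([-np.sin(TH),np.cos(TH)])
def q(a): return [np.cos(a/2),np.sin(a/2),0,0]
def find(h,d=None,box=(.28,.66,-.55,-.15),base=0.):
    """centre of the lid of the tub h mm tall whose underside is at height base"""
    d=d or cam("top"); C=cloud(d); z=h/1000+base; s=cv2.cvtColor(d["image"],cv2.COLOR_BGR2HSV)[...,1]
    m=(abs(C[...,2]-z)<.0045)&(s<70)&(C[...,0]>box[0])&(C[...,0]<box[1])&(C[...,1]>box[2])&(C[...,1]<box[3])
    n,l,st,c=cv2.connectedComponentsWithStats(m.astype(np.uint8)); out=[]
    for k in range(1,n):
        P=C[l==k]; e=np.ptp(P[:,:2],axis=0)
        if st[k,4]>250 and (e>.046).all() and (e<.066).all(): out.append(onz(d,*c[k],z)[:2])
    return out
def post(d=None):
    d=d or cam("top"); C=cloud(d); v=d["image"].max(2)
    m=(abs(C[...,2]-.094)<.007)&(v<90)&(abs(C[...,0]-.573)<.1)&(abs(C[...,1]+.06)<.1)
    P=C[m]; return P.mean(0)[:2], m.sum()
TRAY=np.array([.5737,.0829])
POCK={0:(1,1),1:(1,-1),2:(-1,1),3:(-1,-1)}
def pocket(i): return TRAY+.0425*(POCK[i][0]*XS+POCK[i][1]*YS)
def line(x,y,z,a=None,v=.2,**k): return ctrl.movel([x,y,z],q(a) if a is not None else None,max_speed=v,**k)
def grab(h):
    f=find(h); print("find",h,[p.round(4) for p in f]); assert len(f)==1
    x,y=f[0]; g=h/1000-.021; ctrl.gripper_to(.078)
    ctrl.movep([x,y,g+.09],q(0)); f=find(h)
    line(x,y,g,v=.12); ctrl.gripper_to(.0,50); o=ctrl.get_opening(); print("grip",o,ctrl.get_gripper_force())
    line(x,y,.15+g,v=.2); print("lifted",ctrl.get_opening(),ctrl.get_ft_force())
    return abs(o-.056)<.006
def place(h,i):
    g=h/1000-.021; x,y=pocket(i); t=ctrl.get_tcp_pos()
    line(x,y,.15+g,TH,v=.25); print("over",ctrl.get_opening())
    if ctrl.get_opening()<.05: print("LOST"); return
    line(x,y,.06+g,v=.2); hit=line(x,y,.0355+g,v=.05,threshold=8); print("hit",hit,ctrl.get_tcp_pos()[2]-g)
    ctrl.gripper_to(.066); line(x,y,.16+g,v=.2); print("t",ctrl.get_clock())
E
python3 - <<'E'
from h import *
if grab(68): place(68,2)
x=ctrl.get_tcp_pos(); d=cam("top"); save(d,"a68")
print(post(d),[find(h,d) for h in (38,48,58,68)])
E
```

```text
find 68 [array([ 0.4419, -0.376 ])]
grip 0.053832851497006264 52.3442280292511
lifted 0.054137887153635135 [-0.14498002  0.27382139 -2.03607488]Traceback (most recent call last):
  File "<stdin>", line 2, in <module>
  File "h.py", line 61, in place
    line(x,y,.15+g,TH,v=.25); print("over",ctrl.get_opening())
    ~~~~^^^^^^^^^^^^^^^^^^^^
  File "h.py", line 51, in line
    def line(x,y,z,a=None,v=.2,**k): return ctrl.movel([x,y,z],q(a) if a is not None else None,max_speed=v,**k)
                                            ~~~~~~~~~~^^^^^^^^^^^^^^^^^^^^^^^^^^^^^^^^^^^^^^^^^^^^^^^^^^^^^^^^^
plant.MotionError: the arm cannot follow that straight line within its joint ranges
```

```bash
sed -i 's/    line(x,y,.15+g,TH,v=.25); print("over"/    ctrl.movep([x,y,.15+g],q(TH)); print("over"/' h.py
python3 - <<'E'
from h import *
print(ctrl.get_qpos(),ctrl.inverse_kinematics([*pocket(2),.197],q(TH)))
place(68,2)
d=cam("top"); save(d,"a68")
print(post(d),[find(h,d) for h in (38,48,58,68)],find(68,d,(.4,.7,0,.2),.034),pocket(2))
E
```

```text
[-7.04919464e-01  4.16902090e-01  1.60720676e-01  1.31759477e+00
  1.71892499e-05  2.43659854e+00] [ 0.2270741   0.34003005  0.05108945  1.28185573  0.         -2.99131304]
over 0.05408412718425795
hit True 0.03548724621634086
t 10.35
(array([ 0.58418754, -0.05207993]), np.int64(43)) [[array([ 0.46464929, -0.22364555])], [array([ 0.57524145, -0.35366653])], [array([ 0.56590032, -0.23969388])], []] [] [0.5280647  0.12201418]
```

View pics/a68.png

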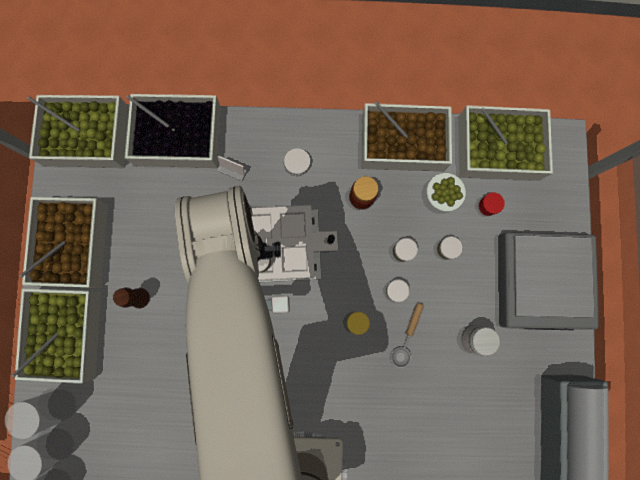

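The shadowed view shows the arm over pocket 2, with the remaining tubs unmoved. The half-turn-equivalent yaw (π) suits the last joint better, so I switch to it and continue with tub_58.

```bash
sed -i 's/^def q(a): .*/def q(a): a=a+np.pi; return [np.cos(a\/2),np.sin(a\/2),0,0]/' h.py
python3 - <<'E'
from h import *
if grab(58):
    place(58,0)
    f=find(48); x,y=f[0]; ctrl.movep([x,y,.15],q(0))
    d=cam("top"); save(d,"a58"); D=cam("side"); save(D,"s58")
    print(ctrl.get_clock(),post(d),[find(h,d) for h in (38,48,58,68)],find(68,d,(.4,.7,0,.2),.034),pocket(2),find(58,d,(.4,.7,0,.2),.034),pocket(0))
E
```

```text
find 58 [array([ 0.5655, -0.2394])]
grip 0.05360492593199095 52.93977677822113
lifted 0.05412664996484312 [ 0.58614709  0.33710922 -2.10176725]
over 0.05437987265334236
hit True 0.03562093779684951
t 18.6833
20.6 (array([ 0.58446179, -0.05201594]), np.int64(42)) [[array([ 0.46456243, -0.22317   ])], [], [], []] [array([0.52547242, 0.12164466])] [0.5280647  0.12201418] [array([0.61194078, 0.12886232])] [0.61281418 0.1285353 ]
```

View pics/s58.png

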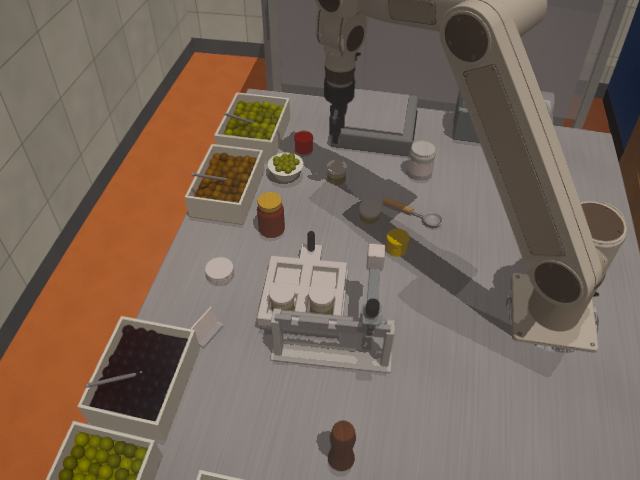

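The side view shows both placed tubs seated upright, at (283,293) and (321,298). Next are tub_38 and then tub_48.

```bash
python3 - <<'E'
from h import *
for h,i in ((38,3),(48,1)):
    if not grab(h): break
    place(h,i)
ctrl.movep([.40,-.2,.30],q(TH+np.pi/2))
d=cam("top"); save(d,"a38"); D=cam("side"); save(D,"s38")
print(ctrl.get_clock(),post(d))
for h,i in ((38,3),(48,1),(58,0),(68,2)): print(h,find(h,d),find(h,d,(.4,.7,-.1,.2),.034),pocket(i))
E
```

```text
find 38 [array([ 0.4643, -0.2234])]
grip 0.053829870053891275 52.10219979286194
lifted 0.05397486236847412 [ 0.26188974  0.64439672 -1.66085418]
over 0.054390678676301714
hit True 0.03542999767585968
t 27.0833
find 48 [array([ 0.5752, -0.3537])]
grip 0.053795819492893145 53.03991615772247
lifted 0.05390474927606813 [-0.24957908  0.44379495 -1.79274628]
over 0.05387815471027728
hit True 0.035850719261246014
t 34.725
36.65 (array([ 0.58534192, -0.05071204]), np.int64(45))
38 [] [array([0.53350284, 0.03850166])] [0.53458582 0.0372647 ]
48 [] [array([0.61769977, 0.04397633])] [0.6193353  0.04378582]
58 [] [array([0.61287684, 0.13011815])] [0.61281418 0.1285353 ]
68 [] [array([0.52603155, 0.123209  ])] [0.5280647  0.12201418]
```

View pics/s38.png

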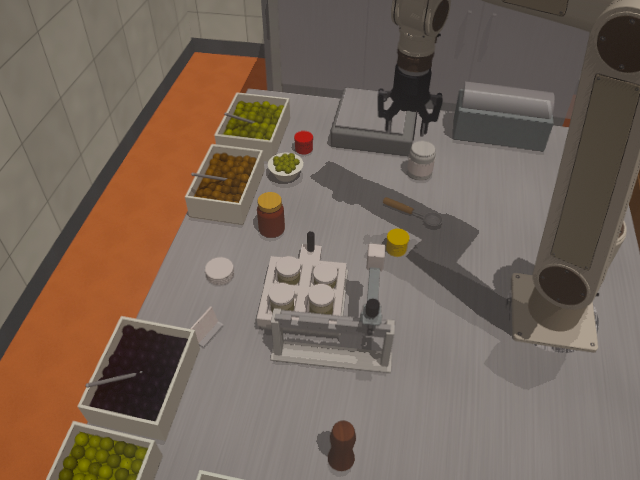

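All four tubs are seated with matching lid heights, and the counter is otherwise unchanged. Next is the knob: lift it, slide it 150 mm and drop it.

```bash
cat >> h.py <<'E'
A=TH+np.pi/2
def knob(d=None):
    d=d or cam("top"); C=cloud(d); v=d["image"].max(2)
    m=(C[...,2]>.207)&(C[...,2]<.25)&(v<100)&(C[...,0]>.36)&(C[...,0]<.62)&(abs(C[...,1]-.215)<.03)
    P=C[m]; return np.median(P,0) if len(P) else None, P.mean(0), m.sum()
def slide(p,s):
    """lift the knob at p, carry it s along the rail, lower it; stays gripped"""
    p=np.array(p); ctrl.gripper_to(.06); line(*p,.19,v=.12); ctrl.gripper_to(0,60); print("grip",ctrl.get_opening())
    z0=ctrl.get_tcp_pos()[2]; line(*p,z0+.0195,v=.03); print("up",ctrl.get_tcp_pos()[2]-z0,ctrl.get_ft_force())
    e=p+s*XS; line(*e,z0+.0195,v=.06); print("moved",ctrl.get_tcp_pos(),ctrl.get_ft_force(),ctrl.get_opening())
    return e,z0
E
python3 - <<'E'
from h import *
d=cam("top"); print(knob(d))
p=[.4128,.2124]
ctrl.movep([*p,.27],q(A)); print(ctrl.get_tcp_pos(),ctrl.get_clock())
e,z0=slide(p,.15)
line(*e,z0+.001,v=.03,threshold=12); print("down",ctrl.get_tcp_pos()[2]-z0,ctrl.get_ft_force(),ctrl.get_opening())
D=cam("side"); save(D,"k1"); print(ctrl.get_clock())
E
```

```text
(array([0.41208751, 0.21168822, 0.21874075]), array([0.41251914, 0.21165633, 0.21810546]), np.int64(114))
[0.41312273 0.21175472 0.27010176] 38.225
grip 0.024294898462944862
up 0.01923690316108148 [-0.48462271  2.53127    -2.97350566]
moved [0.56233933 0.22402373 0.21063696] [-0.38744691  4.81056842 -3.35655437] 0.024118189190222735
down 0.0006551142473046889 [-1.14551261  5.53194613 -2.92456779] 0.024614006635558846
43.9833
```

View pics/k1.png

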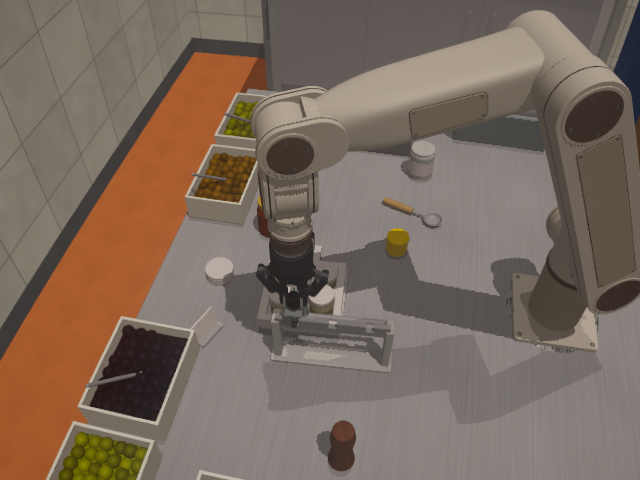

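The head appears to have come down at the far end of the rail (gripper at about (295,290)). I release, back off and check the knob height and box position.

```bash
cat >> h.py <<'E'
def boxtop(d,near):
    C=cloud(d); m=(abs(C[...,2]-.196)<.008)&(np.hypot(C[...,0]-near[0],C[...,1]-near[1])<.04)&(d["image"].min(2)>90)
    P=C[m]; r=cv2.minAreaRect((P[:,:2]*1000).astype(np.float32)); return P.mean(0).round(4),r,m.sum()
E
python3 - <<'E'
from h import *
ctrl.gripper_to(.06); t=ctrl.get_tcp_pos(); line(t[0],t[1],.30,v=.2)
ctrl.movep([.40,-.2,.26],q(A)); print(ctrl.get_clock(),ctrl.get_tcp_pos())
d=cam("top"); D=cam("side"); save(D,"k2")
print("knob",knob(d)); print(boxtop(d,(.572,.069))); print("post",post(d))
CD=cloud(D)
m=(abs(CD[...,2]-.196)<.005)&(np.hypot(CD[...,0]-.572,CD[...,1]-.069)<.04)&(D["image"].min(2)>90); P=CD[m]
print("sidebox",P.mean(0).round(4),cv2.minAreaRect((P[:,:2]*1000).astype(np.float32)),m.sum())
for h,i in ((38,3),(48,1),(58,0),(68,2)): print(h,find(h,d,(.4,.7,-.1,.2),.034),find(h,D,(.4,.7,-.1,.2),.034),pocket(i))
cv2.imwrite("pics/k2c.png",cv2.resize(D["image"][200:400,220:420],None,fx=3,fy=3,interpolation=cv2.INTER_CUBIC))
E
```

```text
46.775 [ 0.40064408 -0.19958125  0.26005442]
knob (array([0.56041553, 0.22363365, 0.21839921]), array([0.56016714, 0.22391476, 0.21828647]), np.int64(119))
(array([0.5723, 0.0702, 0.1951]), ((572.5775756835938, 70.2010498046875), (34.29731750488281, 35.48591232299805), 2.7138097286224365), np.int64(254))
post (array([ 0.58523084, -0.05048955]), np.int64(45))
sidebox [0.5734 0.073  0.1967] ((574.1148071289062, 71.6990966796875), (35.98863220214844, 39.21857833862305), 4.19458532333374) 229
38 [array([0.53318143, 0.03856073])] [array([0.53480837, 0.04069865])] [0.53458582 0.0372647 ]
48 [array([0.61882168, 0.04323814])] [array([0.6218708 , 0.04651585])] [0.6193353  0.04378582]
58 [array([0.61352866, 0.12986419])] [array([0.61813981, 0.13148336])] [0.61281418 0.1285353 ]
68 [array([0.52627698, 0.12247432])] [array([0.52825012, 0.12535125])] [0.5280647  0.12201418]
```

View pics/k2c.png

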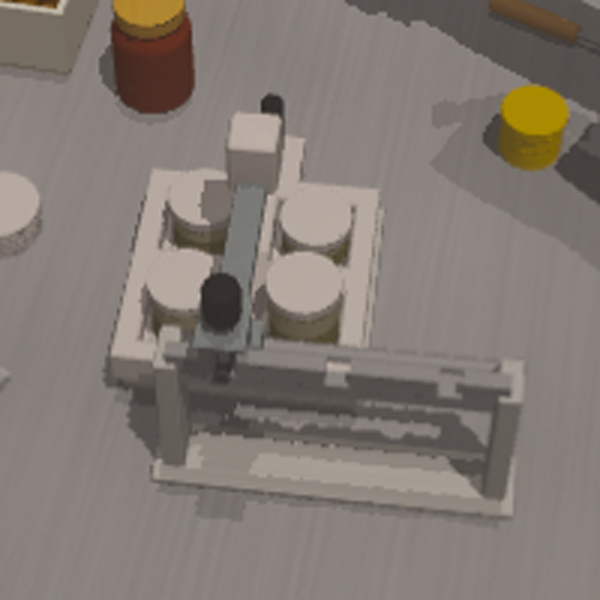

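The knob is down (its top z matches the parked reading) and the tip is at about (0.5725,0.070). The top and side deltas to the lids agree within about 1 mm. Now I grip the post and step through the tubs.

```bash
python3 - <<'E'
from h import *
T=np.array([.5725,.0704]); L={38:(.5333,.0386),48:(.6183,.0437),58:(.6132,.1298),68:(.5263,.1230)}
p=np.array([.5845,-.0510])
ctrl.gripper_to(.05); ctrl.movep([*p,.16],q(A)); line(*p,.061,v=.12,threshold=10); print(ctrl.get_tcp_pos())
ctrl.gripper_to(0,60); print("grip",ctrl.get_opening(),ctrl.get_gripper_force())
D=cam("side"); ref=[find(h,D,(.4,.7,-.1,.2),.034) for h in (38,68)]; print(ref)
b=p
h=38; e=b+T-np.array(L[h]); line(*e,.061,v=.05); print(h,"err",ctrl.get_tcp_pos()[:2]-e,ctrl.get_ft_force(),ctrl.get_opening(),ctrl.get_clock())
D=cam("side"); save(D,"m38"); print([find(k,D,(.4,.75,-.1,.25),.034) for k in (48,68)],post(D))
cv2.imwrite("pics/m38c.png",cv2.resize(D["image"][180:380,220:420],None,fx=3,fy=3,interpolation=cv2.INTER_CUBIC))
ctrl.hold(1.7); print(ctrl.get_clock())
E
```

```text
[ 0.58523943 -0.05130564  0.06199529]
grip 0.01636948378229863 58.37754428386688
[[array([0.53248799, 0.0402562 ])], [array([0.52554088, 0.12498123])]]
38 err [ 0.00076741 -0.00016751] [-0.08133907 -0.2975404   5.95740133] 0.016734033395324022 50.7333
[[array([0.6565759 , 0.07719145])], []] (array([ 0.62767815, -0.01480845]), np.int64(69))
52.4833
```

View pics/m38c.png

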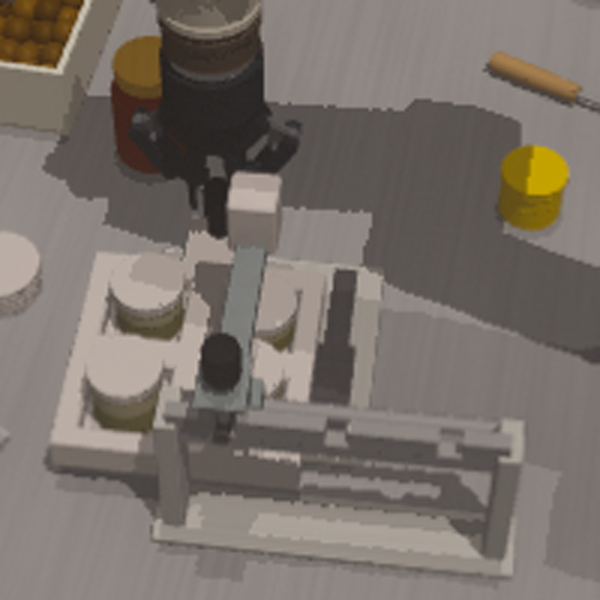

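The crop shows the head's box over the tub_38 pocket, with the lid partly hidden at (275,305). The grip itself shifted the tray about 2 mm in -x (before/after side measurements). I let go, back off and measure directly to correct before marking on.

```bash
cat >> h.py <<'E'
def lidfit(d,h,near,base=.034):
    """circle fit to the visible rim of a lid (some may be hidden): convex hull points on the 28 mm circle, robust"""
    from scipy.optimize import least_squares
    C=cloud(d); z=h/1000+base; s=cv2.cvtColor(d["image"],cv2.COLOR_BGR2HSV)[...,1]
    m=(abs(C[...,2]-z)<.004)&(np.hypot(C[...,0]-near[0],C[...,1]-near[1])<.045)&(s<70)
    cs,_=cv2.findContours(m.astype(np.uint8),cv2.RETR_EXTERNAL,cv2.CHAIN_APPROX_NONE)
    if not cs: return None,0
    c=max(cs,key=len); P=np.array([onz(d,*p[0],z)[:2] for p in cv2.convexHull(c)])
    r=least_squares(lambda c:np.hypot(*(P-c).T)-.0275,near,loss="soft_l1",f_scale=.001)
    return r.x.round(4),int(m.sum())
E
python3 - <<'E'
from h import *
ctrl.gripper_to(.05); t=ctrl.get_tcp_pos(); line(t[0],t[1],.16,v=.2); ctrl.movep([.40,-.2,.26],q(A))
d=cam("top"); D=cam("side"); save(d,"n38t")
T=np.array([.5725,.0704]); c=T+.0425*(XS+YS)
print(ctrl.get_clock(),boxtop(d,T)[:2],post(d))
for h,i in ((38,3),(48,1),(58,0),(68,2)):
    n=c+.0425*(POCK[i][0]*XS+POCK[i][1]*YS); print(h,n.round(4),find(h,d,(.4,.75,-.1,.25),.034),lidfit(d,h,n),lidfit(D,h,n))
cv2.imwrite("pics/n38c.png",cv2.resize(d["image"][180:300,200:360],None,fx=5,fy=5,interpolation=cv2.INTER_CUBIC))
E
```

```text
54.8083 (array([0.5723, 0.0701, 0.1953]), ((572.572021484375, 70.39225006103516), (34.41096115112305, 35.707984924316406), 2.9732422828674316)) (array([ 0.62225994, -0.01965532]), np.int64(42))
38 [0.5725 0.0704] [] (array([0.5701, 0.0704]), 174) (array([0.5708, 0.0714]), 191)
48 [0.6572 0.0769] [array([0.65449882, 0.07537605])] (array([0.655 , 0.0755]), 373) (array([0.657 , 0.0759]), 355)
58 [0.6507 0.1617] [array([0.64970244, 0.16152106])] (array([0.6496, 0.1617]), 373) (array([0.6512, 0.1634]), 419)
68 [0.566  0.1551] [] (array([0.5623, 0.1552]), 209) (array([0.5642, 0.1556]), 135)
```

View pics/n38c.png

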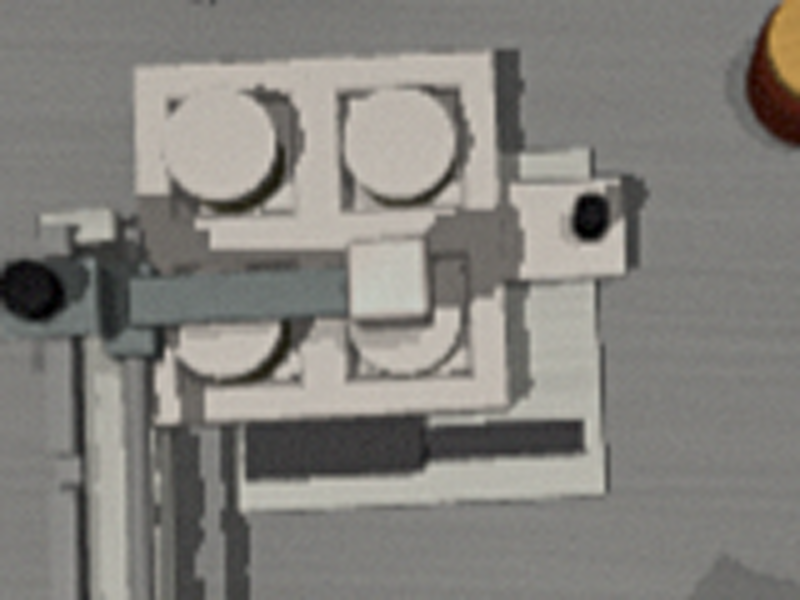

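The top crop shows lid_38 (centre about (408,310)) offset toward -x from the box centre (390,280 with parallax). Both cameras give a 2.5–3 mm shortfall in x. The camera-to-robot bias along x is about 2 mm, which explains it. I regrip where the post really is, correct, and run the sequence.

```bash
python3 - <<'E'
from h import *
M={38:(.0029,.0002),48:(-.0827,-.0046),58:(-.0773,-.0914),68:(.0097,-.0841)}
p=np.array([.6245,-.0194]); Z=.065
ctrl.gripper_to(.05); ctrl.movep([*p,.16],q(A)); line(*p,Z,v=.12,threshold=10); print(ctrl.get_tcp_pos())
ctrl.gripper_to(0,60); print("grip",ctrl.get_opening()); b=p
T=np.array([.5725,.0704]); c=T+.0425*(XS+YS); D=cam("side")
for h,i in ((48,1),(58,0)): print("pre",h,lidfit(D,h,c+.0425*(POCK[i][0]*XS+POCK[i][1]*YS)))
for h in (38,48):
    e=b+M[h]; line(*e,Z,v=.06); t=ctrl.get_tcp_pos(); line(*(e+(e-t[:2])),Z,v=.02)
    print(h,"err",(ctrl.get_tcp_pos()[:2]-e).round(4),ctrl.get_ft_force().round(1),ctrl.get_opening(),ctrl.get_clock())
    D=cam("side"); j,k=((48,1),(38,3))[h==48]; n=T+.085*(XS if h==38 else -XS)
    print(j,lidfit(D,j,n),n); n2=T+.085*YS+(.085*XS if h==38 else 0); print(58,lidfit(D,58,n2),n2)
    ctrl.hold(1.8)
E
```

```text
[ 0.6252533  -0.01968317  0.06608789]
grip 0.016041337486434947
pre 48 (array([0.6575, 0.0769]), 345)
pre 58 (array([0.6523, 0.1636]), 412)
38 err [ 0.0003 -0.0001] [ 1.3 -0.5  5. ] 0.015989774037508443 58.0833
48 (array([0.6601, 0.0767]), 357) [0.65724948 0.07692112]
58 (array([0.6551, 0.1631]), 411) [0.65072837 0.1616706 ]
48 err [0.0002 0.0001] [ 0.1 -1.6  6.7] 0.016174809002553026 61.75
38 (array([0.4891, 0.0674]), 374) [0.48775052 0.06387888]
58 (array([0.5693, 0.1584]), 78) [0.56597888 0.15514948]
```

Within about 1 mm for 38 and 48. Continuing with 58 and 68.

```bash
python3 - <<'E'
from h import *
M={58:(-.0780,-.0914),68:(.0090,-.0841)}
b=np.array([.6245,-.0194]); Z=.065; T=np.array([.5725,.0704])
for h in (58,68):
    e=b+M[h]; line(*e,Z,v=.06); t=ctrl.get_tcp_pos(); line(*(e+(e-t[:2])),Z,v=.02)
    print(h,"err",(ctrl.get_tcp_pos()[:2]-e).round(4),ctrl.get_ft_force().round(1),ctrl.get_opening(),ctrl.get_clock())
    D=cam("side"); save(D,f"m{h}")
    for k,i in ((38,3),(48,1),(58,0),(68,2)):
        n=T+.0425*((POCK[i][0]+(1 if h==68 else -1))*XS+(POCK[i][1]-1)*YS); print(k,lidfit(D,k,n),n.round(4),find(k,D,(.4,.75,-.15,.25),.034))
    ctrl.hold(1.8)
cv2.imwrite("pics/m68c.png",cv2.resize(D["image"][180:380,220:420],None,fx=3,fy=3,interpolation=cv2.INTER_CUBIC))
E
```

```text
58 err [-0.0002 -0.0002] [ 1.2 -0.7  6.1] 0.016439473774562886 65.4583
38 (array([ 0.4934, -0.0198]), 314) [ 0.4943 -0.0209] [array([ 0.49325408, -0.01903622])]
48 (array([ 0.5776, -0.0156]), 118) [ 0.579  -0.0143] []
58 (array([0.573 , 0.0718]), 177) [0.5725 0.0704] []
68 (array([0.4939, 0.0647]), 375) [0.4878 0.0639] [array([0.49402033, 0.06604957])]
68 err [0.0003 0.0001] [-0.1 -1.5  5.4] 0.016032137102213795 69.1833
38 (array([ 0.58  , -0.0128]), 104) [ 0.579  -0.0143] []
48 (array([ 0.666 , -0.0071]), 310) [ 0.6638 -0.0078] [array([ 0.66532621, -0.00638248])]
58 (array([0.6607, 0.0798]), 352) [0.6572 0.0769] [array([0.66085694, 0.07953869])]
68 (array([0.5817, 0.0729]), 170) [0.5725 0.0704] []
```

View pics/m68c.png

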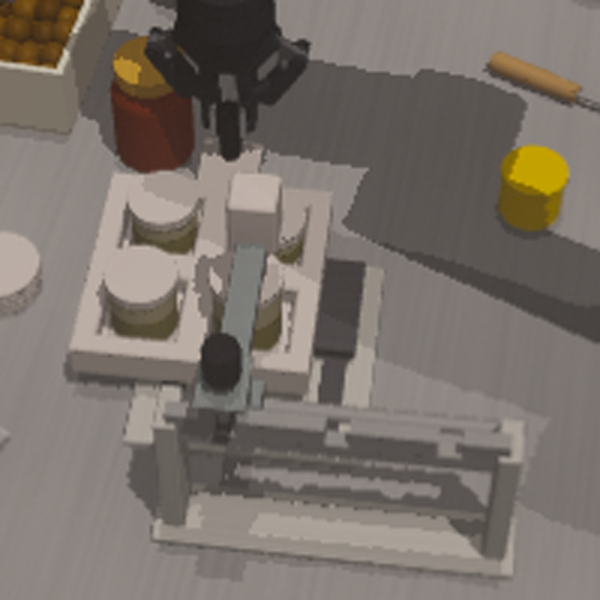

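58 is centred: the fit is (0.573,0.0718) against the side view's tip at (0.574,0.0717). 68 has slid about 7 mm inside its pocket, consistently in two fits, so I correct the tray by -7 mm and hold again.

```bash
python3 - <<'E'
from h import *
b=np.array([.6245,-.0194]); Z=.065; e=b+[.0017,-.0848]
line(*e,Z,v=.015); t=ctrl.get_tcp_pos(); line(*(e+(e-t[:2])),Z,v=.01)
print("err",(ctrl.get_tcp_pos()[:2]-e).round(4),ctrl.get_opening(),ctrl.get_clock())
ctrl.hold(1.8)
D=cam("side"); print(lidfit(D,68,np.array([.5735,.072])),lidfit(D,58,np.array([.6535,.079])),find(58,D,(.4,.75,-.15,.25),.034))
# release, look unobstructed
ctrl.gripper_to(.05); t=ctrl.get_tcp_pos(); line(t[0],t[1],.16,v=.2); ctrl.movep([.40,-.25,.26],q(A))
d=cam("top"); D=cam("side"); save(d,"n68")
print(ctrl.get_clock(),boxtop(d,(.5725,.0704))[1],lidfit(d,68,np.array([.5725,.0704])),lidfit(D,68,np.array([.5735,.072])),lidfit(d,58,np.array([.652,.079])),post(d),knob(d))
cv2.imwrite("pics/n68c.png",cv2.resize(d["image"][200:320,200:360],None,fx=5,fy=5,interpolation=cv2.INTER_CUBIC))
E
```

```text
err [0.0001 0.0001] 0.016156223595720175 71.8833
(array([0.5738, 0.0733]), 174) (array([0.6536, 0.0777]), 363) [array([0.6535816 , 0.07864614])]
75.9833 ((572.49462890625, 70.32745361328125), (34.25907897949219, 35.40433120727539), 2.5672693252563477) (array([0.5723, 0.0705]), 147) (array([0.5727, 0.0735]), 171) (array([0.6516, 0.0772]), 359) (array([ 0.6241465 , -0.10338317]), np.int64(40)) (array([0.56029884, 0.22362577, 0.21855988]), array([0.56018611, 0.22396592, 0.21814813]), np.int64(119))
```

View pics/n68c.png

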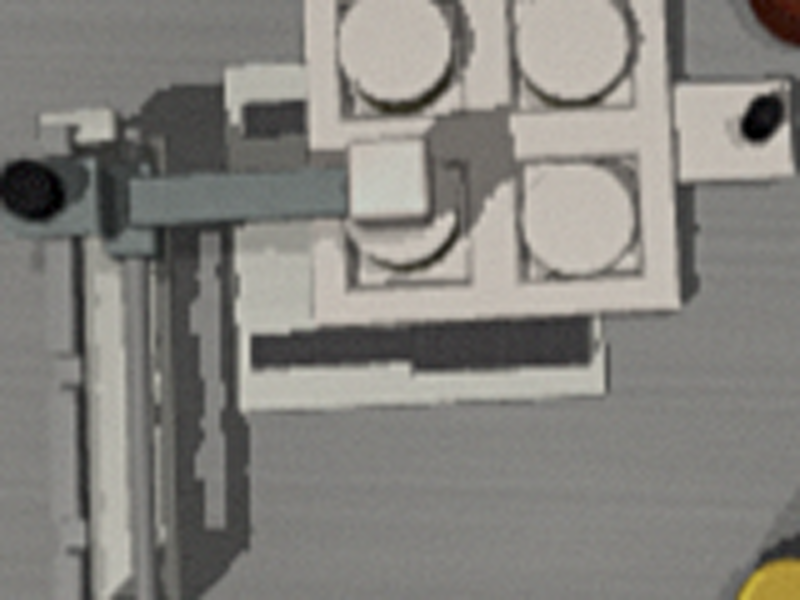

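The top crop shows the box over lid_68. The fit (0.5723,0.0705) matches the tip at (0.5725,0.0704), so it is centred. Now I park the head again.

```bash
python3 - <<'E'
from h import *
p=[.5622,.2238]
ctrl.movep([*p,.28],q(A)); e,z0=slide(p,-.1495)
line(*e,z0+.001,v=.03,threshold=12); print("down",ctrl.get_tcp_pos()-[*e,z0],ctrl.get_ft_force(),ctrl.get_opening())
ctrl.gripper_to(.06); t=ctrl.get_tcp_pos(); line(t[0],t[1],.30,v=.2); ctrl.movep([.38,-.25,.28],q(A)); ctrl.hold(.5)
d=cam("top"); save(d,"end"); D=cam("side")
print(ctrl.get_clock(),"knob",knob(d)[0],boxtop(d,(.423,.058))[:2],post(d))
for h in (38,48,58,68): print(h,find(h,d,(.4,.75,-.15,.25),.034))
cv2.imwrite("pics/end2.png",np.vstack([cv2.resize(d["image"],(400,300)),cv2.resize(D["image"],(400,300))]))
E
```

```text
grip 0.02428061003098432
up 0.019148825999540015 [-1.08320391  1.13489461 -3.51229745]
moved [0.41316731 0.21234035 0.21046802] [ 0.1945221   3.06120695 -3.92058745] 0.024510558398525905
down [-1.74609453e-05  4.88938876e-06  1.07100842e-03] [-0.12670783  1.61642617 -2.3421875 ] 0.024557485049246673
87.0417 knob [0.41379077 0.21216269 0.21889566] (array([0.423 , 0.0586, 0.1951]), ((423.225341796875, 58.14451599121094), (34.62228012084961, 35.120845794677734), 1.9178714752197266)) (array([ 0.62397397, -0.10351439]), np.int64(40))
38 [array([ 0.57186184, -0.01406478])]
48 [array([ 0.65676657, -0.00911265])]
58 [array([0.65151818, 0.07696858])]
68 [array([0.57188619, 0.07032968])]
```

View pics/end2.png

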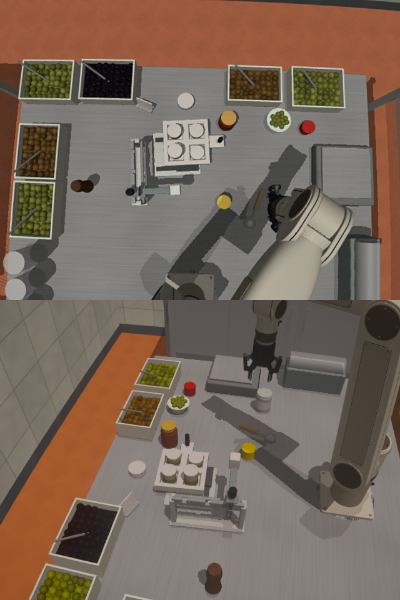

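The final view shows the head parked (knob and box at their first positions), all four tubs seated at the right lid heights, and the bystanders unmoved. I hand it in.

```bash
python3 -c "
from plant import ctrl
print(ctrl.hand_in())"
```

```text
the job is handed in; nothing more can be done
None
```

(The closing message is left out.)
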